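# Release the child lock and hold the hotplate dial on its third notch

### The arm

A 6-joint arm with a two-finger parallel gripper is mounted at the origin on the work surface. World frame = base frame: x ahead of the robot, y to its left, z up, the work surface at z = 0. Lengths are in mm, angles in rad, forces in N, time in s.
With the tool pointing down it reaches from about 350 to 875 mm from the base axis. Payload 4.2 kg.
Tool frame: the origin (TCP) lies on the front face of the gripper's body, between the roots of the fingers; the fingertips stand 70 mm ahead of it and the grasp point (between the pads) lies 51 mm ahead of it; z points along the fingers, y is the line along which they close (so a half turn about z gives the same grasp; the last joint's range is limited). The gripper opens to 87 mm and grips with 3 to 60 N. Pads are 19 mm wide; open, the fingers measure 117 mm over their backs; the gripper's body (75 mm by 190 mm) begins 51 mm behind the grasp point.
Start: joints at [-0.928, 0.385, 0.008, 0, -1.194, -0.259], TCP at [234.043, -579.503, 292.25] pointing down, gripper open.
Joint ranges: [-3.14, 3.14], [-1.21, 2.06], [-1.07, 1.41], [-3.16, 2.05], [-2.99, -0.16], [-3.1, 3.1]. Speed limits (rad/s): [2.79, 2.79, 3.14, 3.14, 3.14, 3.14].

### API

Orientations are given as a unit quaternion [x, y, z, w].
In Python, from cell import bot, imaging gives the robot as it stands. The module is installed in compiled form; this text tells all that it offers.
- The arm moves only by the tool apply_moves, never from a script. Its arguments are lists of equal length, an entry for each row: "travel": the shift along the tool's x, y, z each as a share of 200 mm, from -1 to 1, a list of three; "turn": the turn about the tool's z as a share of 45 degrees, from -1 to 1; "jaw": the closure in counts, from 0 (fully open) to 255 (shut). In form: {"travel": [[x, y, z], ...], "turn": [turn, ...], "jaw": [jaw, ...]}. A call has 1 to 5 rows; each row is the pose to reach, as a shift and turn from the pose commanded when the call began, along the tool's axes at that moment; what a row does not reach only later rows make up. A row lasts 1/8 s, in which the tool goes at most 62.5 mm and 10.7 degrees, less where a joint would pass 70% of its speed; a pose out of reach is approached as far as the arm can. A call with a number of a shift or a turn outside -1 to 1 is refused whole. A call with a gripper value outside its range is refused whole. The fingers move at their own pace and stop on an object; the grip force is fixed at half the most. Time passes only in rows, so rows that repeat a pose let the fingers close. It gives the time, the measured TCP pose, the force, the opening and the grip force at its end, in the units of the state.
- bot.state(): the state, without advancing time (a new reading comes with each control period).
- imaging.read_camera(name): name is "side" or "top" or "wrist"; returns a dict with "image" (480x640x3 uint8, red, green, blue), "mtx" (3x3 intrinsics, pixels), "R" (3x3) and "t" (3): a world point X has camera coordinates R X + t. Camera axes: x right, y down, z forward; pixel columns grow to the right and rows downward; lengths in mm; the calibration is good to about 2 mm. The wrist camera is an equidistant fisheye: a pixel r from the principal point sees the ray r / f radians off the axis. A picture is of the moment at which its call begins. There is no depth.
- bot.job_done(): hands the job in; it is judged then, once.
The state is a dict: "clock": time; "joint_positions": joint angles; "joint_vel": joint speeds; "joint_efforts": joint torques, N m; "ee_pos": TCP position; "ee_rot": TCP orientation; "contact_force": force on the tool from outside, world axes, zero at the start; "torque": the same for the moment, N m; "grip_width": opening from 0.0 (shut) to 1.0 (fully open); "gripper_force": force on a finger pad.
Only numpy, scipy, OpenCV 4.12 (cv2) and the standard library are available. Lean on these libraries where they do the work, as an engineer would, in place of code of your own. Each camera call takes 0.05 s, during which the arm holds its last target. There are 200 camera calls.

### The job

Put the kettle's hotplate on full boost: first squeeze the safety trigger fully towards its fixed grip and let it spring all the way back, then press the bar of the spring-return timer dial down past the first two notches to the third. The dial turns back by itself if let go, so finish while still holding it down on the third notch with the gripper. Leave the kettle and all the other tea things standing where they are.

Things in the scene. Friction and masses are not known exactly. Their poses are not given: they have to be found in the camera images.
- grip_stand: Fixed safety grip: a dark steel base plate 90 x 110 mm, 12 mm thick, with one upright black ribbed post (30 mm in x, 20 mm in y, top 128 mm above the table) and a sprung steel trigger blade standing beside it on its +y side. Does not move or give. Origin on the table, under the middle of the post; z up; +y points from the post to the trigger.
- squeeze (a point): Point on the grip stand 98 mm above the table, axes as grip_stand: midway between the outer faces of post and trigger once fully squeezed (15.5 mm to each). The post's outer face is 15.5 mm off in -y always; the trigger's, in +y, is 29 mm off at rest (34 mm at its tip). The post does not give, so fingers closing about this point reach both together.
- trigger (a joint): Sprung steel trigger blade, 22 mm wide (x), 8 mm thick, hinged 28 mm above the table, free end up at 113 mm; at rest it leans 0.15 rad away from the post. Rad: 0 at rest, grows as it is squeezed to the post, stop at 0.22 (fully squeezed, 15 mm of travel at squeeze's height). Needs 4 to 8 N there; springs back to 0 when let go.
- timer: Fixed timer of the hotplate: dark base plate 130 x 110 mm with a white housing in two halves (each 80 x 32 mm, top 95 mm above the table, x from -25 to 55 mm) and an aluminium dial between them. Origin on the table, under the dial's axis; z up; the dial's bar sticks out to -x.
- dial_axis (a point): Centre of the dial, on its horizontal axis, 90 mm above the table; axes as timer, the dial turns about y. The dial disc has radius 35 mm and is 24 mm thick in y.
- bar (a point): Centre of the black round cross-bar to press, at the end of the dial's arm; moves with the dial. Diameter 16 mm, 44 mm long along the timer's y, 85 mm from the dial's axis on the timer's -x side. Elevation of the arm above level = 0.6 rad minus dial: at rest the bar's centre is 138 mm above the table, on the third notch 51 mm.
- dial (a joint): Turn of the dial in rad: 0 at rest, grows as the bar is pressed down. Notches (detents) at 0.36, 0.72 and 1.08 (the third); stop at 1.15. A spring always turns it back to 0; the push needed at the bar is 3 to 10 N, falling and rising at each notch; on the third notch about 7 N, more against the stop.
- hotplate: Fixed round hotplate, diameter 190 mm, top 34 mm above the table, with the kettle on it. Origin on the table, centre.
- kettle: Aluminium kettle, diameter 156 mm, 196 mm high with its bail handle, standing on the hotplate; leave alone. Origin: centre of its underside.
- teapot: White ceramic teapot with a blue pattern, diameter 147 mm, 121 mm high, spout to +y, handle to -y; leave alone. Origin: centre of its underside.
- cup_a: Glass cup, diameter 70 mm, 85 mm high, in the middle of the table; leave alone. Origin: centre of its underside.
- cup_b: Glass cup of the same size at the left side; leave alone. Origin: centre of its underside.
- dish: Small white dish, diameter 120 mm, 14 mm high, at the right side; leave alone. Origin: centre of its underside.
- strainer: Stainless tea strainer lying in the dish, bowl diameter 66 mm, 28 mm high, handle to -x; leave alone. Origin: centre of its underside.
- tea_box: Square plastic box 110 x 110 mm, 59 mm high, its sliding lid shut; leave alone. Origin: centre of its underside.
- spoon: Steel teaspoon 130 mm long, lying near the robot; leave alone. Origin: on its underside.
Mind the look-alikes: they are no part of the job. What is shaped like the timer but green is not meant.

How it is judged (in metres and radians):
On the way, in this order (a step that is already met when the one before it is completed fails the run):
1. the trigger is squeezed fully (at least 0.165 of 0.22 rad) with the dial still at rest (value of joint trigger above 0.165 rad and value of joint dial below 0.15 rad), for 0.1 s.
2. the trigger has sprung back (below 0.03 rad), the dial still at rest (value of joint trigger below 0.03 rad and value of joint dial below 0.15 rad), for 0.1 s.
3. the dial is pressed onto the third notch (beyond 0.98 rad) and held (value of joint dial above 0.98 rad and contact force between any of the fingers, the arm and dial above 2 N), for 0.3 s.
At the end, for the whole second after the job is handed in: The robot is holding the dial still on its third notch (beyond 0.98 rad, the middle of the notch at 1.08), pushing on it with more than 2 N; the trigger is back at rest (below 0.03 rad); the kettle stands upright on the hotplate (centres within 45 mm) (all of step 3 and velocity of joint dial between -0.3 and 0.3 rad/s and value of joint trigger below 0.03 rad and horizontal distance between kettle and hotplate below 0.045 m and angle between kettle's own z axis and vertical below 0.15 rad); the arm keeps its last pose, push and grip.
It fails at once if a bystander was shifted by more than 30 mm (distance of any of kettle, teapot, cup_a, cup_b, dish, strainer, tea_box, spoon from where it was at the start of the episode above 0.03 m).
It fails at once if a standing bystander was tipped by more than 0.35 rad (angle between any of kettle, teapot, cup_a, cup_b, dish, strainer, tea_box's own z axis and vertical above 0.35 rad).
It also fails if it takes over 48 s, if anything falls off the work surface, if the arm or the gripper's body presses on something with over 40 N, if the wrist force passes 120 N, or if a joint passes its speed limit or range.

## Working session

There is one attempt and no reset: what is moved stays moved. The work goes in short steps, Python scripts to look and compute and a tool call to move; the robot and the scene stay as the last step left them, time stands still between calls to the robot, and variables do not carry over. Pictures are saved under pics/ and viewed, at most 10 in all, crops included, and the job is handed in when it is done.

Besides the shell and the picture viewer there is one more tool, called after ">>>" as name(argument=value, ...) on one line, values as JSON. apply_moves: Moves the arm, as the interface text tells. Shift numbers are shares of 200 mm and turn numbers shares of 45 degrees, none past 1 either way. Its arguments: {"type":"object","properties":{"travel":{"type":"array","items":{"type":"array","items":{"type":"number","minimum":-1,"maximum":1}}},"turn":{"type":"array","items":{"type":"number","minimum":-1,"maximum":1}},"jaw":{"type":"array","items":{"type":"number"}}},"required":["travel","turn","jaw"]}

```bash
mkdir -p pics; python3 - <<'E'
from cell import bot, imaging
import cv2,pickle
d={}
for n in("top","side"):
    c=imaging.read_camera(n);d[n]=c
    cv2.imwrite(f"pics/{n}0.png",c["image"][:,:,::-1])
    print(n,c["mtx"],c["R"],c["t"])
pickle.dump(d,open("cams.pkl","wb"))
print(bot.state())
E
```

```text
top [[523.56077738   0.         307.41457911]
 [  0.         523.56077738 245.39129029]
 [  0.           0.           1.        ]] [[ 1.42555169e-02 -9.99898323e-01 -3.53336803e-04]
 [-9.93820957e-01 -1.41299686e-02 -1.10092002e-01]
 [ 1.10075816e-01  1.92057192e-03 -9.93921338e-01]] [  -9.89657169  563.42246418 1371.04930975]
side [[487.1643392    0.         316.81385532]
 [  0.         487.1643392  236.88044766]
 [  0.           0.           1.        ]] [[-0.91655153 -0.39970976 -0.0128609 ]
 [-0.29500598  0.69747423 -0.65307057]
 [ 0.27000883 -0.59477879 -0.75718784]] [ 492.80910601  240.84633829 1163.73950408]
{'clock': 0.1, 'joint_positions': array([-9.28397497e-01,  3.85523976e-01,  6.77122383e-03, -4.10466981e-04,
       -1.19401067e+00, -2.58602816e-01]), 'joint_vel': array([ 0.00046129, -0.00165163,  0.00251204,  0.0017275 , -0.00028512,
       -0.00025606]), 'joint_efforts': array([-9.03062264e-04, -3.91688597e+01,  1.87935036e+01,  4.23195273e+00,
        1.35008807e-02, -7.21472452e-05]), 'ee_pos': array([ 233.90000103, -579.1585464 ,  291.24915913]), 'ee_rot': array([-1.90647998e-01,  9.81657953e-01,  9.68480572e-04, -2.56523506e-04]), 'contact_force': array([-0.56627594,  0.60174474,  0.15410854]), 'torque': array([-0.01852457, -0.00251949, -0.05255403]), 'gripper_force': 0.0, 'grip_width': 1.0012912135957543}
```

View pics/top0.png

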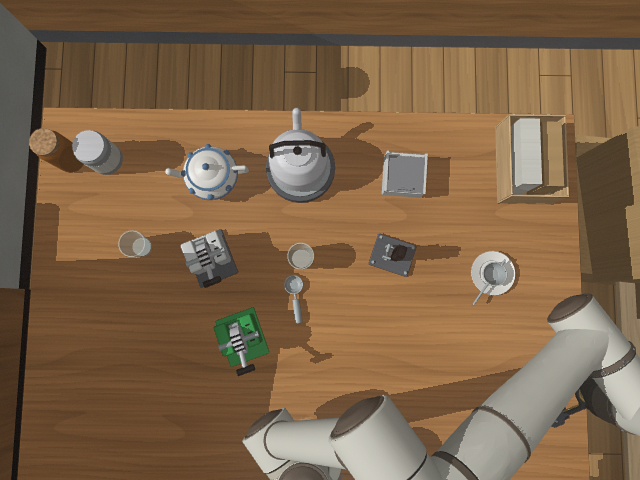

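View pics/side0.png

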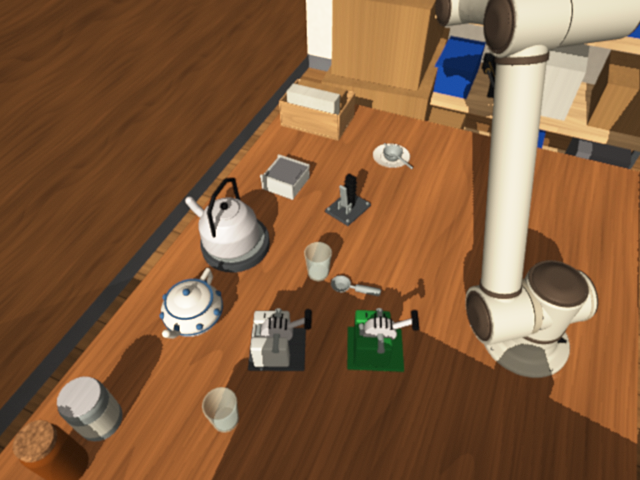

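The top view shows two timers: a dark-based one with a white housing at (208,258), and a green one at (241,340). The dark one fits the description and the green one is the decoy. The grip stand is at (393,254). I'll enlarge both targets in both views to confirm.

```bash
python3 - <<'E'
import pickle,cv2,numpy as np
d=pickle.load(open("cams.pkl","rb"))
def crop(n,u,v,w=80,h=60,s=5):
    return cv2.resize(d[n]["image"][v:v+h,u:u+w,::-1],None,fx=s,fy=s,interpolation=cv2.INTER_CUBIC)
a=np.hstack([crop("top",170,225),crop("top",360,225)])
b=np.hstack([crop("side",240,305),crop("side",310,168)])
cv2.imwrite("pics/crop.png",np.vstack([a,b]))
E
```

```text
(no output)
```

View pics/crop.png

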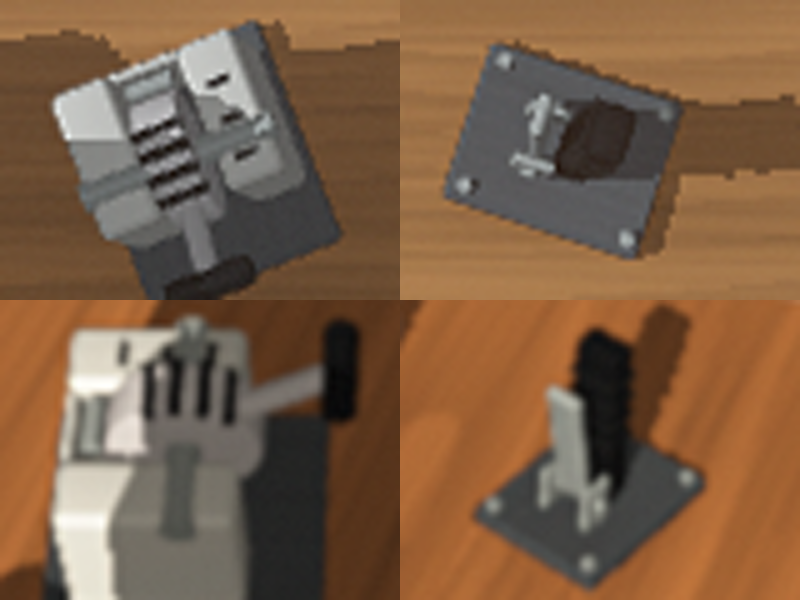

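The crops confirm the choice. The timer has a dark base and white housing, with its black bar at about (212,281) top and (308,319) side. The grip post and trigger are at about (352,177) and (343,187) side. Next I'll turn these pixels into positions.

```bash
cat > h.py <<'E'
import pickle,numpy as np
d=pickle.load(open("cams.pkl","rb"))
def bp(n,u,v,z):
    c=d[n];r=c["R"].T@np.linalg.solve(c["mtx"],[u,v,1]);o=-c["R"].T@c["t"]
    return (o+r*(z-o[2])/r[2]).round(1)
def pr(n,X):
    c=d[n];p=c["mtx"]@(c["R"]@np.array(X,float)+c["t"]);return (p[:2]/p[2]).round(1)
E
python3 - <<'E'
from h import *
T=lambda x,y:(170+x/5,225+y/5); G=lambda x,y:(360+(x-400)/5,225+y/5)
S=lambda x,y:(240+x/5,305+(y-300)/5); H=lambda x,y:(310+(x-400)/5,168+(y-300)/5)
P=[bp("top",*G(*q),12) for q in((490,43),(683,100),(640,258),(443,197))]
P2=[bp("side",*H(*q),12) for q in((473,517),(590,590),(706,484))]
print("plate",P,np.mean(P,0),P2)
for a,b in((0,1),(3,2),(1,2),(0,3)):
    e=P[a]-P[b];print(np.linalg.norm(e),np.degrees(np.arctan2(e[1],e[0])))
print("post top",bp("side",*H(607,342),128),bp("top",*G(605,130),128))
print("trig tip",bp("side",*H(565,393),113),bp("top",*G(542,100),113))
A=bp("top",*T(260,22),12);B=bp("top",*T(342,233),12);print("timer corners",A,B,np.linalg.norm(A-B),np.degrees(np.arctan2(*(A-B)[1::-1])))
print("bar",bp("top",*T(210,277),138),bp("side",*S(341,370),138))
print("axis guesses: disc sides",bp("side",*S(180,445),90),"stub ends top",bp("top",*T(85,190),95),bp("top",*T(262,125),95))
E
```

```text
plate [array([ 600.6, -193.5,   12. ]), array([ 570.9, -298.2,   12. ]), array([ 484.8, -274.3,   12. ]), array([ 516.3, -168. ,   12. ])] [ 543.15 -233.5    12.  ] [array([ 595.2, -189.4,   12. ]), array([ 511.3, -162.3,   12. ]), array([ 478.6, -267.9,   12. ])]
108.83096985692997 74.16307761490128
110.86902182305028 73.49380345026533
89.35558180662242 -15.513814025767086
88.07235661659118 -16.830098967850013
post top [ 535.6 -239.9  128. ] [ 542.  -235.2  128. ]
trig tip [ 547.5 -207.6  113. ] [ 558.3 -206.1  113. ]
timer corners [606.1 231.5  12. ] [491.8 183.5  12. ] 123.96971404339047 22.77984902457026
bar [461.9 230.9 138. ] [455.8 229.5 138. ]
axis guesses: disc sides [518.8 266.3  90. ] stub ends top [507.  303.9  95. ] [541.5 214.9  95. ]
```

Both views agree to about 5 mm. The grip post is at about (539,-239) with yaw -16°, and the squeeze point at about (540,-233). The bar is at about (459,230) with timer yaw about 22.5°, which puts the axis at about (524,257). I'll move to a hover above the grip.

>>> apply_moves(travel=[[-1,0.5,0],[-1,0.5,0],[-1,0.5,0],[-1,0.5,0]], turn=[0,0,0,0], jaw=[0,0,0,0])

```text
clock: 0.6
ee_pos: [383.4, -409.6, 292.0]
ee_rot: [-0.192, 0.981, 0.0, -0.0]
contact_force: [0.9, 0.6, -0.3]
grip_width: 1.0
gripper_force: 0.0
```

>>> apply_moves(travel=[[-1,0.54,0.2],[-1,0.54,0.2],[-1,0.54,0.2],[-1,0.54,0.2],[-1,0.54,0.2]], turn=[0.845,0.845,0.845,0.845,0.845], jaw=[0,0,0,0,0])

```text
clock: 1.23
ee_pos: [528.6, -233.9, 250.6]
ee_rot: [0.137, 0.991, 0.0, -0.001]
contact_force: [-1.4, 0.5, -0.0]
grip_width: 1.002
gripper_force: 0.0
```

```bash
python3 - <<'E'
from cell import bot, imaging
import cv2,pickle
from h import *
w=imaging.read_camera("wrist");s=bot.state();pickle.dump((w,s),open("w1.pkl","wb"))
print(s["clock"],s["ee_pos"],s["ee_rot"],s["contact_force"],s["joint_positions"])
cv2.imwrite("pics/w1.png",w["image"][:,:,::-1]);print(w["mtx"],w["R"],w["t"])
E
```

```text
1.275 [ 527.63344398 -235.28207915  251.18086967] [ 1.37765930e-01  9.90464196e-01  1.02139540e-04 -1.10232435e-03] [ 0.06172505 -0.37833178 -0.80192212] [-1.39280090e-01  3.38137648e-01 -1.70842202e-01 -2.30935125e-04
 -1.06402136e+00 -1.70781506e+00]
[[371.64829954   0.         313.79010123]
 [  0.         371.64829954 243.14977016]
 [  0.           0.           1.        ]] [[ 2.72305591e-01  9.62210396e-01  9.05050124e-04]
 [ 9.30339462e-01 -2.63525962e-01  2.54995200e-01]
 [ 2.45597537e-01 -6.85946149e-02 -9.66941895e-01]] [  80.96704354 -574.09604588  205.12342276]
```

View pics/w1.png

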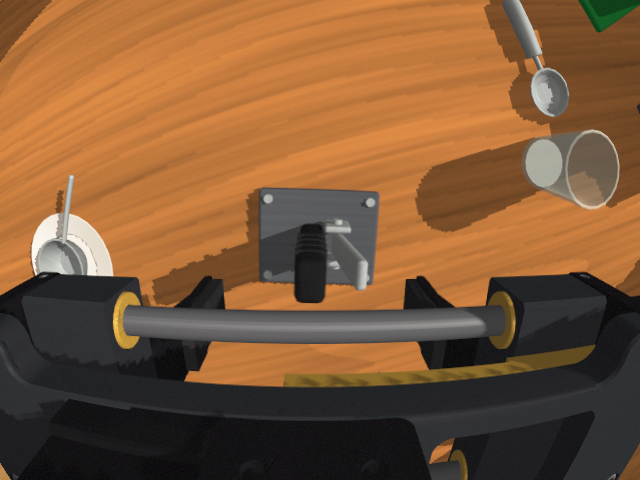

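The wrist view shows the stand between the open fingers. The post top is at u 297–325 with its far edge at v≈303, and the trigger tip is at (362,288). I'll fit the stand pose by projecting the model through the fisheye.

```bash
python3 - <<'E'
import pickle,numpy as np,cv2
from scipy.optimize import least_squares
w,s=pickle.load(open("w1.pkl","rb"))
K,R,t=w["mtx"],w["R"],w["t"]
def fp(X):
    c=R@X+t;r=np.hypot(c[0],c[1]);th=np.arctan2(r,c[2]);return K[:2,2]+K[0,0]*th*c[:2]/r
def W(q,p):
    c,s_=np.cos(q[2]),np.sin(q[2]);return np.array([q[0]+c*p[0]-s_*p[1],q[1]+s_*p[0]+c*p[1],p[2]])
q0=[539,-239,-.28]
M=[((15,-10,128),(297,302)),((15,10,128),(325,302))]
for p,o in M+[((11,39.5,113),(368,288)),((-11,39.5,113),None),((0,-15+5.5-5.5,98),None)]: print(p,fp(W(q0,p)),o)
f=lambda q:np.concatenate([fp(W([q[0],q[1],-.28],p))-o for p,o in M]+[fp(W([q[0],q[1],-.28],(11,39.5,113)))-(368,290)])
r=least_squares(f,q0[:2]);print(r.x,r.fun)
cv2.imwrite("pics/w1c.png",cv2.resize(w["image"][180:310,240:400,::-1],None,fx=5,fy=5,interpolation=cv2.INTER_CUBIC)[:600])
E
```

```text
(15, -10, 128) [294.62602022 302.08585982] (297, 302)
(15, 10, 128) [326.10873637 302.22567652] (325, 302)
(11, 39.5, 113) [369.15496016 287.56101018] (368, 288)
(-11, 39.5, 113) [370.80414132 256.35900841] None
(0, -15.0, 98) [289.26974432 264.99750765] None
[ 539.50684789 -239.09758907] [-2.28991322  0.82276637  1.16856098  0.96203354  1.18202554 -1.73269118]
```

View pics/w1c.png

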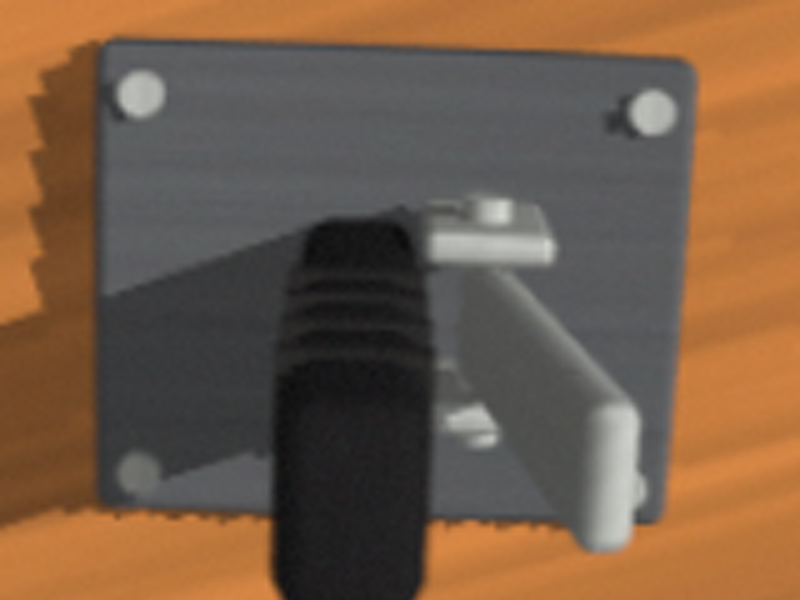

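The model fits within 2 px, so the squeeze point is at (541,-233.7) with yaw -16°. I'll align and descend to TCP z≈149.

>>> apply_moves(travel=[[-0.062,0.026,0],[-0.062,0.026,0.2],[-0.062,0.026,0.4],[-0.062,0.026,0.51],[-0.062,0.026,0.51]], turn=[0,0,0,0,0], jaw=[0,0,0,0,0])

```text
clock: 1.9
ee_pos: [539.5, -236.3, 148.7]
ee_rot: [0.14, 0.99, 0.0, -0.002]
contact_force: [-0.1, 0.3, 0.7]
grip_width: 1.0
gripper_force: 0.0
```

>>> apply_moves(travel=[[0,0.015,0],[0,0.015,0],[0,0.015,0],[0,0.015,0],[0,0.015,0]], turn=[0,0,0,0,0], jaw=[0,255,255,255,255])

```text
clock: 2.52
ee_pos: [541.6, -231.9, 150.7]
ee_rot: [0.139, 0.99, 0.0, 0.001]
contact_force: [-0.5, 4.9, 2.9]
grip_width: 0.631
gripper_force: 2.4
```

>>> apply_moves(travel=[[0,0,0],[0,0,0],[0,0,0],[0,0,0],[0,0,0]], turn=[0,0,0,0,0], jaw=[255,255,255,255,255])

```text
clock: 3.15
ee_pos: [541.2, -233.6, 150.9]
ee_rot: [0.14, 0.99, -0.001, 0.0]
contact_force: [-1.7, -5.7, 3.2]
grip_width: 0.362
gripper_force: 30.3
```

The opening is 31.5 mm at 30 N, against 31 mm expected when fully squeezed. I'll hold briefly, then release.

>>> apply_moves(travel=[[0,0,0],[0,0,0],[0,0,0],[0,0,0],[0,0,0]], turn=[0,0,0,0,0], jaw=[255,255,0,0,0])

```text
clock: 3.78
ee_pos: [541.9, -231.3, 149.8]
ee_rot: [0.139, 0.99, 0.001, 0.001]
contact_force: [2.8, 3.5, -2.0]
grip_width: 0.617
gripper_force: 1.7
```

>>> apply_moves(travel=[[0,0,0],[0,0,0],[0,0,0],[0,0,0],[0,0,0]], turn=[0,0,0,0,0], jaw=[0,0,0,0,0])

```text
clock: 4.4
ee_pos: [541.1, -232.5, 150.2]
ee_rot: [0.14, 0.99, -0.0, -0.0]
contact_force: [0.8, -0.1, 0.3]
grip_width: 0.996
gripper_force: 0.0
```

>>> apply_moves(travel=[[0,0,0],[0,0,0],[0,0,-0.3],[0,0,-0.6],[0,0,-0.6]], turn=[0,0,0,0,0], jaw=[0,0,0,0,0])

```text
clock: 5.03
ee_pos: [543.6, -233.1, 276.5]
ee_rot: [0.139, 0.99, -0.001, 0.006]
contact_force: [-0.5, 0.5, -0.7]
grip_width: 1.0
gripper_force: 0.0
```

>>> apply_moves(travel=[[0.5,1,0],[0.5,1,0],[0.5,1,0],[0.5,1,0]], turn=[0,0,0,0], jaw=[255,255,255,255])

```text
clock: 5.52
ee_pos: [499.3, -10.4, 269.7]
ee_rot: [0.139, 0.99, 0.0, -0.0]
contact_force: [1.3, 0.1, 0.2]
grip_width: 0.631
gripper_force: 0.0
```

>>> apply_moves(travel=[[0.55,1,0],[0.55,1,0],[0.55,1,0],[0.55,1,0],[0.55,1,0]], turn=[-0.855,-0.855,-0.855,-0.855,-0.855], jaw=[255,255,255,255,255])

```text
clock: 6.15
ee_pos: [449.1, 212.3, 269.5]
ee_rot: [-0.197, 0.98, -0.0, -0.0]
contact_force: [0.7, 0.2, 0.3]
grip_width: 0.064
gripper_force: 0.0
```

```bash
python3 - <<'E'
from cell import bot, imaging
import cv2,pickle
w=imaging.read_camera("wrist");s=bot.state();pickle.dump((w,s),open("w2.pkl","wb"))
print(s["clock"],s["ee_pos"],s["ee_rot"],s["contact_force"],s["joint_positions"])
cv2.imwrite("pics/w2.png",w["image"][:,:,::-1])
E
```

```text
6.2 [449.21369469 210.95502492 269.49498336] [-1.95573540e-01  9.80688777e-01 -2.71043120e-04 -6.62613956e-04] [-0.12674696 -0.16809236  0.11889859] [ 7.66746540e-01  1.85419666e-01 -3.34402644e-01 -2.97738634e-04
 -1.05238230e+00 -1.94371055e+00]
```

View pics/w2.png

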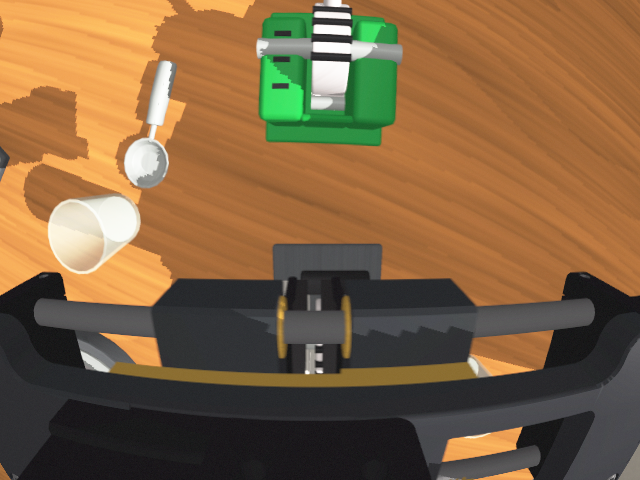

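The bar shows at u 301–370, with its near edge at v≈270. The near plate edge runs (273,244)–(382,244), nearly parallel to the tool, and the fingers hide the rest. I'll work out the bar position from this view.

```bash
python3 - <<'E'
import pickle,numpy as np
w,s=pickle.load(open("w2.pkl","rb"))
K,R,t=w["mtx"],w["R"],w["t"];C=-R.T@t
def bp(u,v,z):
    p=np.array([u,v])-K[:2,2];r=np.hypot(*p);th=r/K[0,0];d=R.T@np.r_[np.sin(th)*p/r,np.cos(th)];return (C+d*(z-C[2])/d[2])
a,b=bp(273,244,12),bp(382,244,12);e=b-a;print(C,"plate",a,b,np.linalg.norm(e),"y-axis ang",np.degrees(np.arctan2(e[1],e[0])))
for v in(269,271,273):
    a,b=bp(301,v,138),bp(370,v,138);print("bar edge",a,b,np.linalg.norm(b-a),(a+b)/2)
q=s["ee_rot"];print("tool y ang",np.degrees(np.arctan2(q[1]**2-q[0]**2,2*q[0]*q[1])))
E
```

```text
[384.81922271 184.80143969 363.44228222] plate [487.22571937 184.62283705  12.        ] [445.74849435 283.9745211   12.        ] 107.66205143936557 y-axis ang 112.65950348367623
bar edge [459.06405835 207.25468686 138.        ] [442.04083733 248.36656718 138.        ] 44.49692975111451 [450.55244784 227.81062702 138.        ]
bar edge [460.32279157 207.76539374 138.        ] [443.27960013 248.95293989 138.        ] 44.574480733864405 [451.80119585 228.35916682 138.        ]
bar edge [461.58631506 208.27787263 138.        ] [444.52278173 249.54219044 138.        ] 44.65319802698186 [453.0545484  228.91003154 138.        ]
tool y ang 112.55646611310725
```

The measured length is 44.5 mm against 44, and the bar centre of about (459,231) agrees with the first estimate. The axis is at about (524,258). I'll move to just above the bar.

>>> apply_moves(travel=[[-0.075,0.074,0],[-0.075,0.074,0.1],[-0.075,0.074,0.22],[-0.075,0.074,0.22],[-0.075,0.074,0.22]], turn=[0,0,0,0,0], jaw=[255,255,255,255,255])

```text
clock: 6.82
ee_pos: [459.0, 229.5, 227.0]
ee_rot: [-0.194, 0.981, 0.0, 0.001]
contact_force: [1.0, 1.3, 0.4]
grip_width: 0.001
gripper_force: 0.0
```

>>> apply_moves(travel=[[0.01,0,0.06],[0.037,0,0.125],[0.055,0,0.18],[0.066,0,0.24],[0.071,0,0.29]], turn=[0,0,0,0,0], jaw=[255,255,255,255,255])

```text
clock: 7.45
ee_pos: [442.8, 222.5, 168.2]
ee_rot: [-0.194, 0.981, -0.001, -0.002]
contact_force: [-5.8, -2.3, 8.2]
grip_width: 0.006
gripper_force: 3.8
```

>>> apply_moves(travel=[[-0.012,0,0.055],[-0.023,0,0.105],[-0.043,0,0.166],[-0.062,0,0.204],[-0.062,0,0.204]], turn=[0,0,0,0,0], jaw=[255,255,255,255,255])

```text
clock: 8.07
ee_pos: [454.1, 227.0, 126.5]
ee_rot: [-0.194, 0.981, -0.002, -0.003]
contact_force: [-6.3, -0.9, 5.7]
grip_width: 0.011
gripper_force: 3.9
```

```bash
python3 - <<'E'
from cell import bot, imaging
import cv2
s=bot.state();print(s["clock"],s["ee_pos"],s["contact_force"])
c=imaging.read_camera("side")["image"]
cv2.imwrite("pics/s2.png",cv2.resize(c[230:380,200:400,::-1],None,fx=4,fy=4,interpolation=cv2.INTER_CUBIC))
E
```

```text
8.075 [454.09516545 227.00957454 126.4582898 ] [-6.26359393 -0.86107264  5.6900647 ]
```

View pics/s2.png

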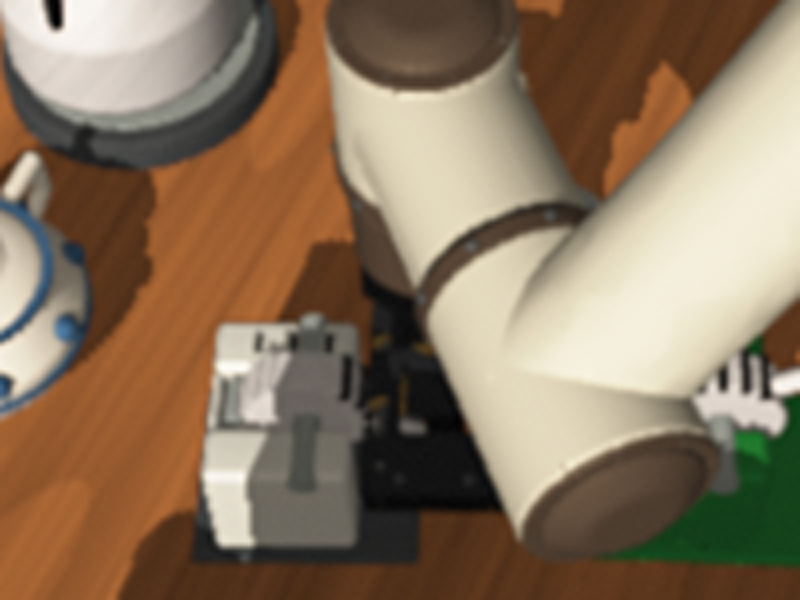

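The dial's ridges have turned and the force is steady. I'll let it settle, then check with the wrist camera that the bar is under the fingertips.

>>> apply_moves(travel=[[0,0,0],[0,0,0],[0,0,0],[0,0,0],[0,0,0]], turn=[0,0,0,0,0], jaw=[255,255,255,255,255])

```text
clock: 8.75
ee_pos: [453.9, 226.9, 126.9]
ee_rot: [-0.194, 0.981, -0.001, -0.003]
contact_force: [-6.6, -1.3, 4.8]
grip_width: 0.004
gripper_force: 3.9
```

```bash
python3 - <<'E'
from cell import bot, imaging
import cv2,numpy as np
s=bot.state();print(s["ee_pos"],s["contact_force"],s["torque"])
c=imaging.read_camera("wrist")["image"];t=imaging.read_camera("top")["image"]
a=cv2.resize(c[180:420,200:440,::-1],(400,400));b=cv2.resize(t[210:310,160:260,::-1],(400,400),interpolation=cv2.INTER_CUBIC)
cv2.imwrite("pics/w3.png",np.hstack([a,b]))
E
```

```text
[453.88287759 226.91549377 126.92815082] [-6.56138318 -1.30403541  4.8039169 ] [-0.43471665  1.98109516 -0.01890899]
```

View pics/w3.png

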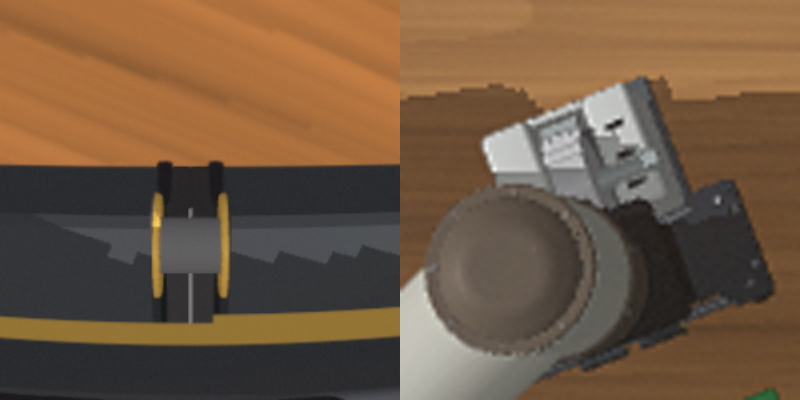

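The bar is hidden under the fingertips. The tip height of 57 mm puts the dial at about 1.1 rad, just past the centre of the third notch. The push is steady at about 8 N and nothing else has been disturbed, so I'm handing in.

```bash
python3 -c "
from cell import bot
print(bot.job_done())"
```

```text
the job is handed in; nothing more can be done
None
```

I squeezed the safety trigger fully and released it. I then pressed the timer dial to about 1.1 rad (third notch, worked out from fingertip height) and handed the job in with the gripper still pushing on it at about 8 N; no verdict came back.

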